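# Wind the tin clamp home

## Robot

A 7-joint arm with a two-finger parallel gripper is mounted at the origin on a cart in front of the work surface, level with it; the furniture and walls round the work are solid. World frame = base frame: x ahead of the robot, y to its left, z up, the work surface at z = 0. Lengths are in m, angles in rad, forces in N, time in s.
With the tool pointing down it reaches from about 0.425 to 0.875 m from the base axis. Payload 8.4 kg.
Tool frame: the origin (TCP) lies at the very end of the fingers, on their centre line; the grasp point (between the pads) lies grip_point_offset behind it (grip_point_offset is the distance from the TCP to the grasp point, in m); z points along the fingers, y is the line along which they close (so a half turn about z gives the same grasp; the last joint's range is limited). The gripper opens to 85 mm and grips with 20 to 120 N. Pads are 22 mm wide; open, the fingers measure 114 mm over their backs; the gripper's body (76 mm by 85 mm) begins 54 mm behind the grasp point. The pads swing forward as they close: fully open they stand 13 mm farther back than shut.
Start: joints at [-1.392, 0.333, 0.04, 1.465, -0.013, 1.343, -0.059], TCP at [0.178, 0.625, 0.231] pointing down, gripper open.
Joint ranges: [-2.58, 2.58], [-0.38, 2.09], [-1.3, 1.39], [0.25, 2.4], [-1.5, 4.64], [0.08, 2.09], [-2.65, 2.65]. Speed limits (rad/s): [2.22, 2.22, 2.79, 2.79, 3.14, 3.14, 3.14].

## Interface

Orientations are given as a rotation vector (axis times angle).
In Python, from workcell import observe, camera, camera_params, sign_off, grip_point_offset gives the robot as it stands.
- The arm moves only by the shell command python3 -m jog 'ROWS' [FORCE]. ROWS is text: rows parted by semicolons, each of 7 numbers parted by spaces: the turn, a rotation vector about the tool's x, y, z in degrees, then the shift along the tool's x, y, z in mm, then the opening in per cent of the stroke, from 0 (shut) to 100 (fully open). In form: wx wy wz tx ty tz fingers; .... A call has 1 to 10 rows; each row is the pose to reach, as a shift and turn from the pose commanded when the call began, along the tool's axes at that moment; what a row does not reach only later rows make up. A row lasts 1/10 s, in which the tool goes at most 50 mm and 8.59 degrees, less where a joint would pass 70% of its speed; a pose out of reach is approached as far as the arm can. A call with a gripper value outside its range is refused whole. The fingers move at their own pace and stop on an object; FORCE is the grip in N (left out, the last holds). Time passes only in rows, so rows that repeat a pose let the fingers close. It gives the time, the measured TCP pose, the force, the opening and the grip force at its end, in the units of the state.
- observe(): the state, without advancing time (a new reading comes with each control period).
- camera(name): name is "scene" or "top" or "wrist"; returns (picture, depth): 384x512x3 uint8, red, green, blue; 384x512 float32, m along the optical axis (not along the pixel's ray), 0 where there is no reading.
- camera_params(name): a dict with "fx", "fy", "cx", "cy" (pixels), "xyz" and "attitude" of the camera in the world; the wrist camera has in their place "T_tool_cam" (4x4, takes a point from camera to tool coordinates, whose origin is the TCP and whose axes are the flange's). Camera axes: x right, y down, z forward; pixel columns grow to the right and rows downward; lengths in m; the calibration is good to about 2 mm. The wrist camera is an equidistant fisheye: a pixel r from the principal point sees the ray r / f radians off the axis. A picture is of the moment at which its call begins: read the wrist's pose just before it. camera_params takes no time and is no camera call.
- sign_off(): hands the job in; it is judged then, once.
The state is a dict: "clock": time; "joint_pos": joint angles; "qvel": joint speeds; "joint_torque": joint torques, N m; "tcp_pos": TCP position; "ee_rot": TCP orientation; "wrist_force": force on the tool from outside, world axes, zero at the start; "wrist_torque": the same for the moment, N m; "finger_gap": finger opening in m; "finger_force": force on a finger pad.
Only numpy, scipy, OpenCV 4.12 (cv2) and the standard library are available. Lean on these libraries where they do the work, as an engineer would, in place of code of your own. Each camera call takes 0.05 s, during which the arm holds its last target. There are 200 camera calls.

## Task

A grey pint tin stands loose in one of the two green bench clamps. Wind that clamp's handwheel clockwise by its red crank handle until the jaw has pushed the tin all the way against the V-shaped rest and nips it there. Keep the tin upright, leave the empty clamp as it is, and let go of the handle.

Things in the scene. Friction and masses are not known exactly. Their poses are not given: they have to be found in the camera images.
- clamp: Green rack clamp holding the tin, fixed, 300x100 mm. Origin: on the worktop under the handwheel's vertical axis; x runs level along the 8 mm bed to the V rest, z up. Wheel 110 mm across, rim top 97 mm up. On it an upright red crank handle, 20 mm thick, from 104 to 156 mm above the worktop, 45 mm from the wheel's axis, spinning freely on its pin. Steel jaw plate 70 mm wide, top 72 mm up.
- crank (a joint): Angle of its handwheel, rad, growing clockwise from above. At q the handle is at (-45 cos q, 45 sin q) mm in the clamp's frame. A rack couples the jaw: its rubber face is at x = 45 + 12 q mm. Starts between 0 and 2.4; about 6.0 (5.9 to 6.1) when the tin is nipped against the rest, where it stops firmly. Turns lightly (under 4 N at the handle), stays where it is left.
- tin: Grey open pint tin with dried paint runs, 91 mm in diameter, 98 mm high, 0.3 to 0.6 kg; origin at the centre of its underside, z up. Stands loose on the clamp's bed between jaw and rest, its top 106 mm above the worktop. Against the rest its origin is at x = 162 mm, y = 0 in the clamp's frame.
- spare_crank_knob (a point): Point in the red crank handle of the other, identical but empty clamp, on the handle's axis, 135 mm above the worktop. It must stay where it is.
Things that resemble listed ones, but are neither listed nor needed, are in the scene too. Leave any yellow look-alike of the tin alone.

How it is judged:
By the outcome, as a careful person would: the job done as asked, in the order asked, and still so for the second after the job is handed in, with the robot touching nothing.
It also fails if it takes over 48 s, if anything falls off the work surface, if the arm or the gripper's body presses on something with over 40 N, if the wrist force passes 120 N, or if a joint passes its speed limit or range.

## Working session

There is one attempt and no reset: what is moved stays moved. The work goes in short steps, Python scripts to look and compute and a shell command to move; the robot and the scene stay as the last step left them, time stands still between calls to the robot, and variables do not carry over. Pictures are saved under pics/ and viewed, at most 10 in all, crops included, and the job is handed in when it is done.

```bash
ls; mkdir -p pics; python3 - <<'E'
from workcell import *
import cv2,numpy as np
print(observe(), grip_point_offset() if callable(grip_point_offset) else grip_point_offset)
for n in("top","scene"):
    p,d=camera(n); np.savez(f'{n}.npz',p=p,d=d); cv2.imwrite(f'pics/{n}.png',cv2.resize(p[:,:,::-1],None,fx=1.5,fy=1.5)); print(camera_params(n))
E
```

```text
pics
{'clock': 0.0, 'joint_pos': array([-1.39220161,  0.33391371,  0.0398689 ,  1.46629429, -0.01341059,
        1.34335141, -0.05850188]), 'qvel': array([ 1.88247781e-04,  1.15792140e-03, -2.05206076e-05, -1.58301261e-03,
        1.77495830e-03, -2.14498404e-04, -4.95322682e-04]), 'joint_torque': array([-1.29705870e-03, -6.58543968e+01,  1.36465218e+00, -4.05571711e+01,
        1.67385279e-02,  1.25893523e-02, -3.21009156e-05]), 'tcp_pos': array([0.17814273, 0.62460634, 0.23040815]), 'ee_rot': array([-4.34965347e-01, -3.11120024e+00,  2.66328917e-03]), 'wrist_force': array([ 0.22950726, -0.99782633, -0.66543856]), 'wrist_torque': array([0.03213653, 0.00946551, 0.02589106]), 'finger_force': 0.0, 'finger_gap': 0.08525915620401346} 0.0187
{'fx': 454.88707036435386, 'fy': 454.88707036435386, 'cx': 245.6561734223063, 'cy': 191.20470662876576, 'xyz': array([-0.32957606,  0.50516259,  1.56710033]), 'attitude': array([-1.56806697,  2.24319251, -0.63824607])}
{'fx': 474.9484892306087, 'fy': 474.9484892306087, 'cx': 251.0056658573652, 'cy': 188.68365671168903, 'xyz': array([-0.12049263,  1.23772024,  1.0218043 ]), 'attitude': array([-0.76516957,  2.50460466, -1.24865403])}
```

View pics/top.png

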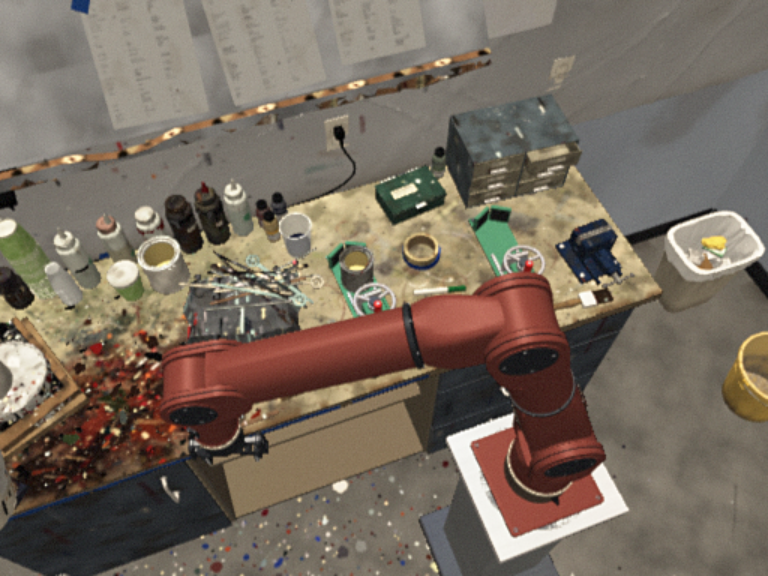

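View pics/scene.png

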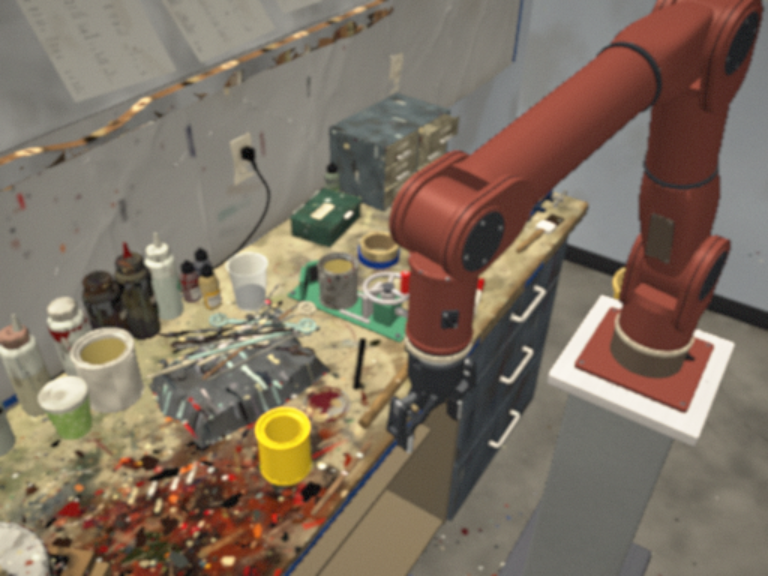

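Top view: the grey tin at about (356,266) is in the left green clamp, whose red handle is at (376,306). The empty clamp's handle is at (528,265). Look-alikes are the white tub (296,234), the blue-taped roll (421,250), the big paint tin (161,262), and the yellow tin, seen at (284,445) in the scene view. I choose the left clamp and check it in a close crop.

```bash
cat > h.py <<'E'
import numpy as np,cv2
from scipy.spatial.transform import Rotation as R
from workcell import *
def pts(n,d):
    c=camera_params(n); v,u=np.mgrid[:384,:512]
    P=np.stack([(u-c['cx'])/c['fx']*d,(v-c['cy'])/c['fy']*d,d],-1)
    return P@R.from_rotvec(c['attitude']).as_matrix().T+c['xyz']
def proj(n,X):
    c=camera_params(n); q=(np.atleast_2d(X)-c['xyz'])@R.from_rotvec(c['attitude']).as_matrix()
    return np.c_[q[:,0]/q[:,2]*c['fx']+c['cx'],q[:,1]/q[:,2]*c['fy']+c['cy']]
E
python3 - <<'E'
from h import *
f=np.load('top.npz');p,d=f['p'],f['d'];P=pts('top',d)
cv2.imwrite('pics/crop1.png',cv2.resize(p[130:225,200:400,::-1],None,fx=4,fy=4,interpolation=cv2.INTER_CUBIC))
h=cv2.cvtColor(p,cv2.COLOR_RGB2HSV).astype(int)
red=((h[...,0]<8)|(h[...,0]>172))&(h[...,1]>170)&(h[...,2]>120)
for u0,u1,v0,v1 in((235,268,190,212),(340,365,165,184)):
    m=np.zeros_like(red);m[v0:v1,u0:u1]=red[v0:v1,u0:u1]; m&=(P[...,2]>.1)&(P[...,2]<.17)
    print(m.sum(),P[m].mean(0),P[m].min(0),P[m].max(0), np.argwhere(m).mean(0))
g=(h[...,0]>60)&(h[...,0]<90)&(h[...,1]>100)&(P[...,2]<.03)
for u0,u1,v0,v1 in((215,290,150,215),(305,365,130,200)):
    m=np.zeros_like(g);m[v0:v1,u0:u1]=g[v0:v1,u0:u1]
    Q=P[m];r=cv2.minAreaRect(Q[:,:2].astype(np.float32)*1000);print(m.sum(),r,cv2.boxPoints(r),np.median(Q[:,2]))
# tin rim
for nm,z0,z1,(u0,u1,v0,v1) in(('tin',.099,.113,(218,255,155,200)),('wheel',.088,.101,(230,268,182,214))):
    m=np.zeros_like(g);m[v0:v1,u0:u1]=True;m&=(P[...,2]>z0)&(P[...,2]<z1)
    Q=P[m];print(nm,m.sum(),cv2.minEnclosingCircle(Q[:,:2].astype(np.float32)*1000),cv2.fitEllipse(cv2.convexHull(Q[:,:2].astype(np.float32)*1000)))
E
```

```text
11 [0.46225991 0.21798785 0.14905702] [0.45394058 0.21030095 0.13608421] [0.47454369 0.22538694 0.15738525] [203.72727273 251.        ]
13 [ 0.44000574 -0.17674427  0.15152417] [ 0.4334856  -0.18762573  0.13578879] [ 0.45254332 -0.16996544  0.16026182] [176.69230769 352.        ]
107 ((617.2832641601562, 213.19931030273438), (186.3641357421875, 96.30162811279297), 4.156282901763916) [[520.85645 254.46991]
 [527.83606 158.42155]
 [713.7101  171.92871]
 [706.73047 267.97705]] 0.005625759295524668
473 ((590.545166015625, -160.38331604003906), (135.16542053222656, 271.8840637207031), 57.53650665283203) [[ 439.57047  -144.43658 ]
 [ 668.9682   -290.37366 ]
 [ 741.5199   -176.33005 ]
 [ 512.12213   -30.392975]] 0.006415227898424192
tin 128 ((595.9664306640625, 204.80224609375), 88.04216766357422) ((596.9669799804688, 209.78106689453125), (107.45478820800781, 178.64627075195312), 92.45894622802734)
wheel 210 ((543.1967163085938, 207.72299194335938), 79.11339569091797) ((531.7523803710938, 216.2669677734375), (109.932373046875, 164.39205932617188), 108.99942016601562)
```

View pics/crop1.png

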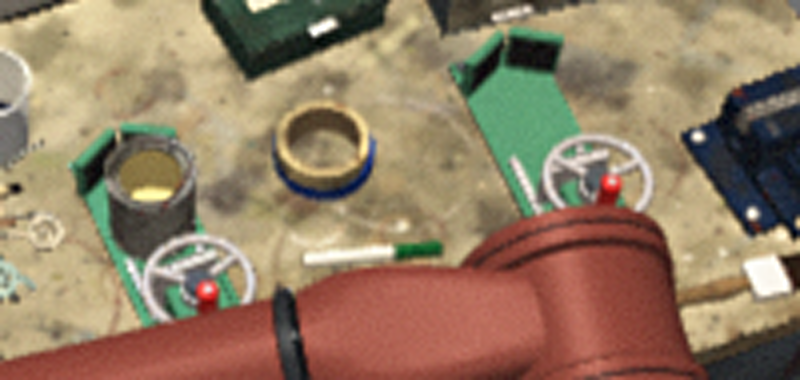

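The crop shows the grey tin in the left clamp, with its rim centre at crop (151,170). The wheel centre is near (200,278) and the handle top at (207,290). The choice is confirmed. Next I turn these pixels into positions.

```bash
cat >> h.py <<'E'
def onz(n,u,v,z):
    c=camera_params(n); r=R.from_rotvec(c['attitude']).apply([(u-c['cx'])/c['fx'],(v-c['cy'])/c['fy'],1]); return c['xyz']+r*(z-c['xyz'][2])/r[2]
E
python3 - <<'E'
from h import *
k=lambda u,v:(200+(u-1.5)/4,130+(v-1.5)/4)
for nm,u,v,z in(('wheel',200,278,.097),('handle',207,285,.156),('tin',151,170,.106),('restR',176,130,.06),('restL',76,168,.06),('wheel2',598,182,.097),('handle2',611,179,.156)):
    print(nm,onz('top',*k(u,v),z).round(4))
print(R.from_rotvec(observe()['ee_rot']).as_matrix().round(3)); print(camera_params('wrist'))
E
```

```text
wheel [0.5121 0.2053 0.097 ]
handle [0.4692 0.214  0.156 ]
tin [0.6394 0.2095 0.106 ]
restR [0.7078 0.1599 0.06  ]
restL [0.6986 0.2703 0.06  ]
wheel2 [ 0.4802 -0.1959  0.097 ]
handle2 [ 0.4465 -0.1807  0.156 ]
[[-0.962  0.274 -0.   ]
 [ 0.274  0.962 -0.001]
 [-0.    -0.001 -1.   ]]
{'fx': 297.3186396354542, 'fy': 297.3186396354542, 'cx': 258.94608444189635, 'cy': 193.27653961929855, 'T_tool_cam': array([[ 4.54326144e-04, -9.46122330e-01, -3.23809096e-01,
         8.56178254e-02],
       [ 9.99998174e-01, -1.71174834e-04,  1.90321290e-03,
        -5.97450308e-04],
       [-1.85610019e-03, -3.23809369e-01,  9.46120525e-01,
        -1.42746414e-01],
       [ 0.00000000e+00,  0.00000000e+00,  0.00000000e+00,
         1.00000000e+00]])}
```

```bash
python3 -m jog '0 0 0 -20 -16 0 100; 0 0 0 -50 -40 0 100; 0 0 0 -85 -68 0 100; 0 0 0 -120 -97 0 100; 0 0 0 -155 -125 0 100; 0 0 0 -190 -153 0 100; 0 0 0 -225 -181 0 100; 0 0 0 -260 -209 0 100; 0 0 0 -295 -238 0 100; 0 0 0 -330 -266 0 100' 40
python3 -m jog '0 0 0 -30 -24 0 100; 0 0 0 -50 -40 0 100; 0 0 0 -62 -50 0 100; 0 0 0 -62 -50 0 100; 0 0 0 -62 -50 0 100'
python3 - <<'E'
from h import *
o=observe();p,d=camera('wrist');np.savez('w1.npz',p=p,d=d,t=o['tcp_pos'],r=o['ee_rot']);print(o['tcp_pos'],o['ee_rot'],o['wrist_force'])
cv2.imwrite('pics/w1.png',cv2.resize(p[:,:,::-1],None,fx=1.5,fy=1.5,interpolation=cv2.INTER_CUBIC))
p,d=camera('top');np.savez('top2.npz',p=p,d=d)
E
```

```text
clock: 1.1
tcp_pos: [0.4232, 0.2769, 0.2312]
ee_rot: [-0.435, -3.111, 0.0]
wrist_force: [-0.0, 0.4, 0.1]
finger_gap: 0.0855
finger_force: 0.0
clock: 1.6
tcp_pos: [0.4681, 0.2141, 0.2311]
ee_rot: [-0.435, -3.111, 0.0]
wrist_force: [-1.2, -0.0, -0.7]
finger_gap: 0.0855
finger_force: 0.0
[0.46811578 0.21407456 0.23107709] [-4.35158048e-01 -3.11065651e+00  1.55969466e-04] [-1.18652313 -0.01885012 -0.72210819]
```

View pics/w1.png

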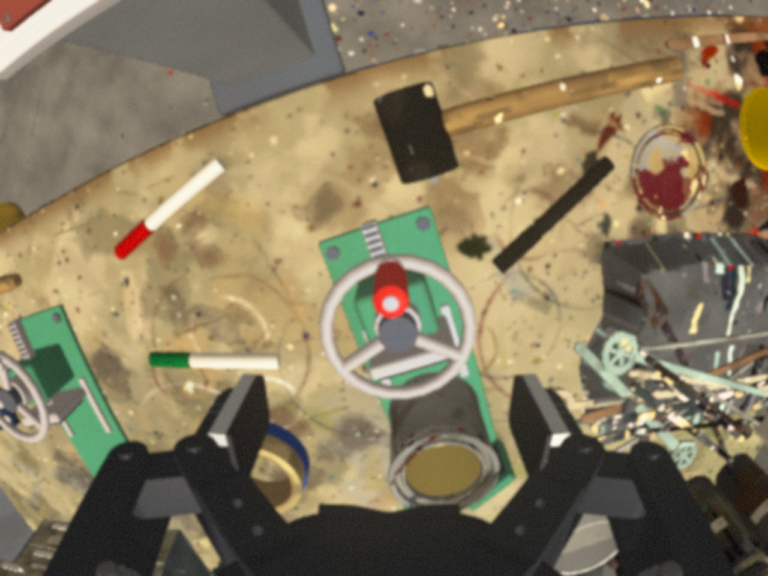

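The wrist view is clear: handle top at (391,300), wheel centre at about (398,327), tin rim centre at about (444,472). The bed's near corners are at (322,241) and (430,208).

```bash
cat >> h.py <<'E'
def wz(f,u,v,z):
    c=camera_params('wrist');T=c['T_tool_cam'];Rt=R.from_rotvec(f['r'])
    a=np.array([u-c['cx'],v-c['cy']]);r=np.hypot(*a);th=r/c['fx']
    ray=Rt.apply(T[:3,:3]@np.r_[np.sin(th)*a/r,np.cos(th)]);o=f['t']+Rt.apply(T[:3,3])
    return o+ray*(z-o[2])/ray[2]
E
python3 - <<'E'
from h import *
f=np.load('w1.npz')
for nm,u,v,z in(('wheel',398,326,.094),('handle',391,299,.154),('tin',444,471,.106),('c1',322,241,.008),('c2',430,208,.008),('rimL',322,327,.092),('rimR',475,327,.092),('rimT',398,258,.092),('rimB',398,396,.092)):
    print(nm,wz(f,(u+.5)/1.5-.5,(v+.5)/1.5-.5,z).round(4))
# rim ellipse fit by rays on plane
g=np.load('top2.npz');p=g['p']
cv2.imwrite('pics/top2.png',cv2.resize(p[140:230,210:290,::-1],None,fx=6,fy=6,interpolation=cv2.INTER_CUBIC))
E
```

```text
wheel [0.5044 0.2103 0.094 ]
handle [0.4631 0.2166 0.154 ]
tin [0.6316 0.213  0.106 ]
c1 [0.4484 0.1612 0.008 ]
c2 [0.4464 0.2559 0.008 ]
rimL [0.4917 0.1592 0.092 ]
rimR [0.5211 0.2616 0.092 ]
rimT [0.4588 0.223  0.092 ]
rimB [0.5602 0.195  0.092 ]
```

```bash
python3 -m jog '0 0 0 4 1 15 100; 0 0 0 4 1 40 100; 0 0 0 4 1 65 100; 0 0 0 4 1 90 100; 0 0 0 4 1 106 100; 0 0 0 4 1 113 100; 0 0 0 4 1 113 60; 0 0 0 4 1 113 40' 30
python3 -m jog '0 0 0 0 0 0 30; 0 0 0 0 0 0 20; 0 0 0 0 0 0 10; 0 0 0 0 0 0 0; 0 0 0 0 0 0 0; 0 0 0 0 0 0 0' 30
python3 - <<'E'
from h import *
o=observe();p,d=camera('wrist');np.savez('w2.npz',p=p,d=d,t=o['tcp_pos'],r=o['ee_rot']);print(o['tcp_pos'],o['ee_rot'],o['wrist_force'],o['finger_gap'],o['finger_force'])
cv2.imwrite('pics/w2.png',cv2.resize(p[:,:,::-1],None,fx=1.5,fy=1.5,interpolation=cv2.INTER_CUBIC))
E
```

```text
clock: 2.5
tcp_pos: [0.4652, 0.2163, 0.1191]
ee_rot: [0.434, 3.111, 0.001]
wrist_force: [0.3, -0.1, -1.2]
finger_gap: 0.0591
finger_force: 0.0
clock: 3.1
tcp_pos: [0.4653, 0.2159, 0.119]
ee_rot: [0.435, 3.111, 0.001]
wrist_force: [-2.4, -0.2, 5.6]
finger_gap: 0.0192
finger_force: 29.5
[0.46533708 0.21591393 0.11902648] [4.35004733e-01 3.11071594e+00 1.18341547e-03] [-2.40008307 -0.21125207  5.63638367] 0.019217228309403797 29.468712508678436
```

View pics/w2.png

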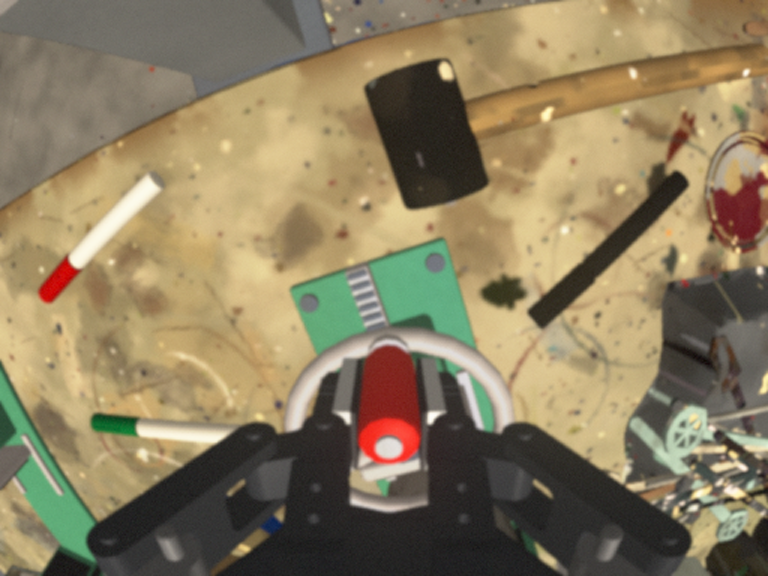

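```bash
cat > arc.py <<'E'
import sys,numpy as np
r=45;a0,a1,n=map(float,sys.argv[1:4])
a=np.radians(np.linspace(a0,a1,int(n)+1));x,y=-r*np.cos(a),r*np.sin(a);x-=x[0];y-=y[0]
for i in range(1,len(a)):print('%.0f: %.1f %.1f'%(np.degrees(a[i]),-.962*x[i]+.274*y[i],.274*x[i]+.962*y[i]))
E
python3 arc.py 10 50 8; echo; python3 arc.py 50 130 10
```

```text
15: 0.2 3.9
20: 0.1 7.8
25: -0.3 11.7
30: -1.1 15.6
35: -2.2 19.4
40: -3.7 23.0
45: -5.4 26.5
50: -7.5 29.9

58: -3.9 4.9
66: -8.4 9.3
74: -13.5 13.0
82: -19.0 15.9
90: -24.9 18.1
98: -31.1 19.3
106: -37.4 19.8
114: -43.6 19.3
122: -49.8 18.0
130: -55.7 15.9
```

```bash
python3 -m jog '0 0 0 0 4 0 0; 0 0 0 0 8 0 0; 0 0 0 0 12 0 0; 0 0 0 -1 15.5 0 0; 0 0 0 -2 19.5 0 0; 0 0 0 -3.5 23 0 0; 0 0 0 -5.5 26.5 0 0; 0 0 0 -7.5 30 0 0; 0 0 0 -7.5 30 0 0'
```

```text
clock: 4.05
tcp_pos: [0.4811, 0.2433, 0.119]
ee_rot: [0.434, 3.11, 0.002]
wrist_force: [-0.4, 1.2, 5.5]
finger_gap: 0.0193
finger_force: 29.5
```

```bash
python3 -m jog '0 0 0 -4 5 0 0; 0 0 0 -8.5 9 0 0; 0 0 0 -13.5 13 0 0; 0 0 0 -19 16 0 0; 0 0 0 -25 18 0 0; 0 0 0 -31 19.5 0 0; 0 0 0 -37.5 20 0 0; 0 0 0 -43.5 19.5 0 0; 0 0 0 -50 18 0 0; 0 0 0 -55.5 16 0 0'
python3 arc.py 130 210 10; echo; python3 arc.py 210 290 10; echo; python3 arc.py 290 345 11
```

```text
clock: 5.05
tcp_pos: [0.5386, 0.2431, 0.119]
ee_rot: [0.435, 3.111, 0.001]
wrist_force: [-2.9, 0.5, 7.3]
finger_gap: 0.0191
finger_force: 29.7
138: -5.5 -3.0
146: -10.6 -6.7
154: -15.1 -11.0
162: -19.0 -16.0
170: -22.1 -21.4
178: -24.5 -27.3
186: -26.0 -33.4
194: -26.6 -39.6
202: -26.4 -45.9
210: -25.3 -52.1

218: 2.0 -6.0
226: 4.7 -11.6
234: 8.2 -16.8
242: 12.4 -21.5
250: 17.3 -25.5
258: 22.6 -28.8
266: 28.3 -31.4
274: 34.4 -33.1
282: 40.6 -33.9
290: 46.9 -33.9

295: 3.9 0.5
300: 7.7 1.2
305: 11.5 2.4
310: 15.2 3.8
315: 18.7 5.6
320: 22.0 7.6
325: 25.2 10.0
330: 28.1 12.6
335: 30.8 15.4
340: 33.2 18.5
345: 35.4 21.8
```

```bash
python3 -m jog '0 0 0 -5.5 -3 0 0; 0 0 0 -10.5 -6.5 0 0; 0 0 0 -15 -11 0 0; 0 0 0 -19 -16 0 0; 0 0 0 -22 -21.5 0 0; 0 0 0 -24.5 -27.5 0 0; 0 0 0 -26 -33.5 0 0; 0 0 0 -26.5 -39.5 0 0; 0 0 0 -26.5 -46 0 0; 0 0 0 -25.5 -52 0 0'
```

```text
clock: 6.05
tcp_pos: [0.5489, 0.1863, 0.1191]
ee_rot: [0.434, 3.11, 0.003]
wrist_force: [-1.0, 3.8, 6.4]
finger_gap: 0.0192
finger_force: 29.6
```

```bash
python3 -m jog '0 0 0 2 -6 0 0; 0 0 0 4.5 -11.5 0 0; 0 0 0 8 -17 0 0; 0 0 0 12.5 -21.5 0 0; 0 0 0 17.5 -25.5 0 0; 0 0 0 22.5 -29 0 0; 0 0 0 28.5 -31.5 0 0; 0 0 0 34.5 -33 0 0; 0 0 0 40.5 -34 0 0; 0 0 0 47 -34 0 0'
python3 - <<'E'
from h import *
o=observe();p,d=camera('wrist');cv2.imwrite('pics/w3.png',cv2.resize(p[:,:,::-1],None,fx=1.5,fy=1.5));p,d=camera('top');np.savez('top3.npz',p=p,d=d)
cv2.imwrite('pics/top3.png',cv2.resize(p[130:230,200:320,::-1],None,fx=6,fy=6,interpolation=cv2.INTER_CUBIC));print(o['wrist_force'])
E
```

```text
clock: 7.05
tcp_pos: [0.4947, 0.166, 0.1191]
ee_rot: [0.435, 3.109, 0.002]
wrist_force: [4.2, 2.9, 4.8]
finger_gap: 0.0191
finger_force: 29.5
[4.24478035 2.94536324 4.7713601 ]
```

View pics/w3.png

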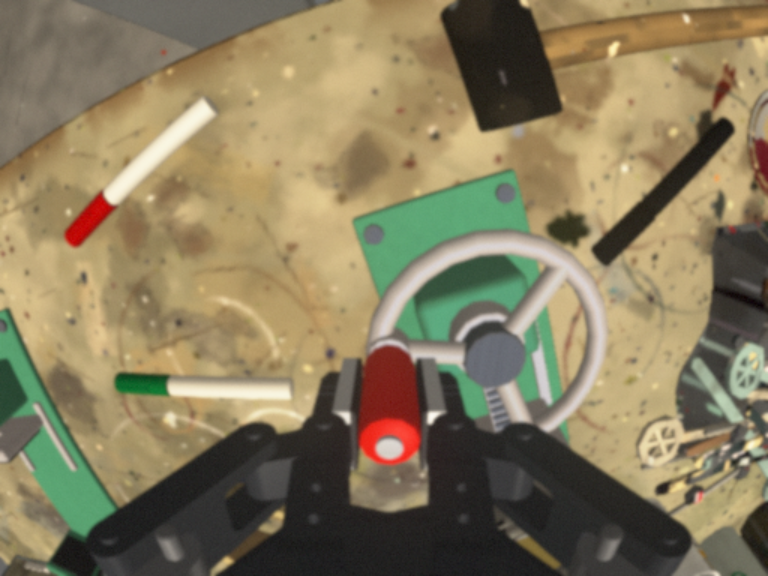

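The handle is still held at (388,420), and the wheel has turned so the handle is on its right-hand side seen from the robot. I continue in smaller steps towards the stop.

```bash
python3 -m jog '0 0 0 4 0.5 0 0; 0 0 0 7.5 1 0 0; 0 0 0 11.5 2.5 0 0; 0 0 0 15 4 0 0; 0 0 0 18.5 5.5 0 0; 0 0 0 22 7.5 0 0; 0 0 0 25 10 0 0; 0 0 0 26.5 11.5 0 0; 0 0 0 28 12.5 0 0; 0 0 0 28 12.5 0 0'; python3 arc.py 330 354 8
```

```text
clock: 8.15
tcp_pos: [0.4711, 0.1852, 0.119]
ee_rot: [0.435, 3.11, 0.0]
wrist_force: [1.8, 0.2, 8.4]
finger_gap: 0.0188
finger_force: 29.7
333: 1.6 1.7
336: 3.2 3.5
339: 4.7 5.3
342: 6.0 7.2
345: 7.3 9.2
348: 8.5 11.3
351: 9.5 13.4
354: 10.4 15.5
```

```bash
python3 -m jog '0 0 0 1.5 1.5 0 0; 0 0 0 2.5 3 0 0; 0 0 0 3 3.5 0 0; 0 0 0 3 3.5 0 0'; python3 -m jog '0 0 0 0.8 0.9 0 0; 0 0 0 1.5 2 0 0; 0 0 0 1.5 2 0 0'
```

```text
clock: 8.55
tcp_pos: [0.4691, 0.1891, 0.119]
ee_rot: [0.436, 3.11, -0.0]
wrist_force: [1.5, -1.3, 8.2]
finger_gap: 0.0196
finger_force: 29.8
clock: 8.85
tcp_pos: [0.4681, 0.1913, 0.119]
ee_rot: [0.436, 3.11, -0.001]
wrist_force: [0.9, -1.4, 9.4]
finger_gap: 0.019
finger_force: 29.9
```

```bash
python3 -m jog '0 0 0 0.7 1 0 0; 0 0 0 1.3 2 0 0; 0 0 0 1.3 2 0 0'; python3 -m jog '0 0 0 0.6 1 0 0; 0 0 0 1.3 2 0 0; 0 0 0 1.3 2 0 0'
```

```text
clock: 9.15
tcp_pos: [0.4673, 0.1936, 0.119]
ee_rot: [0.436, 3.11, -0.001]
wrist_force: [-0.0, -2.4, 9.6]
finger_gap: 0.0193
finger_force: 29.9
clock: 9.45
tcp_pos: [0.4666, 0.1958, 0.119]
ee_rot: [0.436, 3.11, -0.001]
wrist_force: [0.5, -2.1, 11.4]
finger_gap: 0.0193
finger_force: 30.0
```

```bash
python3 -m jog '0 0 0 0.5 1 0 0; 0 0 0 1 2 0 0; 0 0 0 1 2 0 0'; python3 -m jog '0 0 0 0.5 1 0 0; 0 0 0 1 2 0 0; 0 0 0 1 2 0 0'
```

```text
clock: 9.75
tcp_pos: [0.4661, 0.1973, 0.1189]
ee_rot: [0.437, 3.111, -0.002]
wrist_force: [-0.4, -4.1, 11.7]
finger_gap: 0.0191
finger_force: 30.2
clock: 10.05
tcp_pos: [0.4659, 0.1984, 0.1189]
ee_rot: [0.438, 3.11, -0.004]
wrist_force: [-1.4, -8.4, 13.3]
finger_gap: 0.0189
finger_force: 30.5
```

```bash
python3 -m jog '0 0 0 0.3 1 0 0; 0 0 0 0.7 2 0 0; 0 0 0 0.7 2 0 0'; python3 -m jog '0 0 0 0.3 1 0 0; 0 0 0 0.6 2 0 0; 0 0 0 0.6 2 0 0;  0 0 0 0.6 2 0 0'
```

```text
clock: 10.35
tcp_pos: [0.4657, 0.1993, 0.1189]
ee_rot: [0.439, 3.111, -0.007]
wrist_force: [-2.3, -12.1, 16.3]
finger_gap: 0.0191
finger_force: 30.9
clock: 10.75
tcp_pos: [0.4656, 0.2001, 0.1189]
ee_rot: [-0.441, -3.11, 0.009]
wrist_force: [-3.7, -16.9, 19.7]
finger_gap: 0.0187
finger_force: 31.3
```

Force now rises with almost no motion, so the jaw is at the stop. I check from the top camera before letting go.

```bash
python3 - <<'E'
from h import *
p,d=camera('top');np.savez('top4.npz',p=p,d=d)
a=[cv2.resize(q[125:225,205:305,::-1],None,fx=4,fy=4,interpolation=cv2.INTER_CUBIC) for q in(np.load('top.npz')['p'],p)]
cv2.imwrite('pics/top4.png',np.hstack(a))
E
```

```text
(no output)
```

View pics/top4.png

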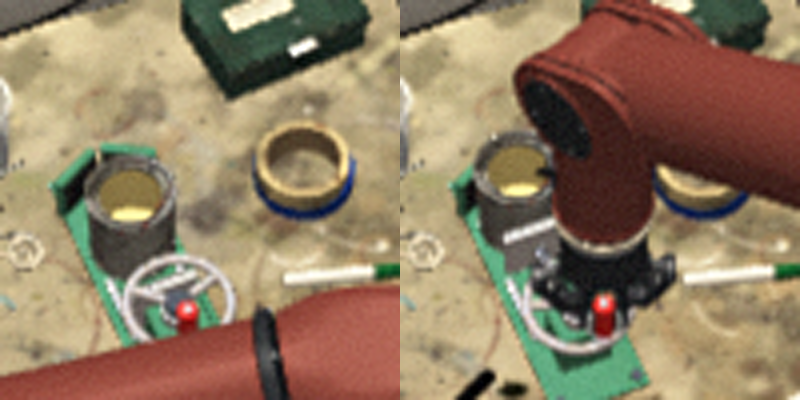

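The right half shows the tin upright and pushed up into the V rest, with rim centre at about (515,170). The jaw plate is against it at about (527,228). I let go in place and retreat upwards.

```bash
python3 -m jog '0 0 0 0 0 0 30; 0 0 0 0 0 0 60; 0 0 0 0 -2 0 100; 0 0 0 0 -4 0 100; 0 0 0 0 -4 0 100; 0 0 0 0 -4 -10 100; 0 0 0 0 -4 -35 100; 0 0 0 0 -4 -65 100; 0 0 0 0 -4 -95 100; 0 0 0 0 -4 -125 100'
python3 -m jog '0 0 0 20 10 -10 100; 0 0 0 45 20 -20 100; 0 0 0 60 30 -30 100; 0 0 0 60 30 -30 100; 0 0 0 60 30 -30 100'
python3 - <<'E'
from h import *
o=observe();p,d=camera('wrist');np.savez('w5.npz',p=p,d=d,t=o['tcp_pos'],r=o['ee_rot']);print(o['wrist_force'])
cv2.imwrite('pics/w5.png',cv2.resize(p[:,:,::-1],None,fx=1.5,fy=1.5,interpolation=cv2.INTER_CUBIC))
E
```

```text
clock: 11.8
tcp_pos: [0.464, 0.2014, 0.2453]
ee_rot: [0.435, 3.111, 0.001]
wrist_force: [0.8, 0.0, 0.4]
finger_gap: 0.0857
finger_force: 0.0
clock: 12.3
tcp_pos: [0.4148, 0.2467, 0.2739]
ee_rot: [0.434, 3.111, 0.001]
wrist_force: [-0.1, -0.5, 0.8]
finger_gap: 0.0853
finger_force: 0.0
[-0.08669132 -0.54983421  0.84122844]
```

View pics/w5.png

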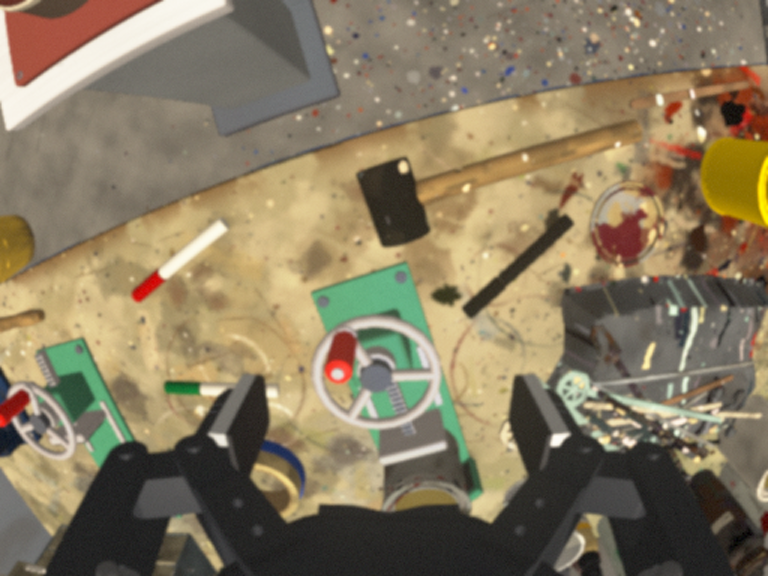

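The wrist view shows the handle free at (339,371), the wheel centre at (376,374), the jaw at (415,450) against the upright tin, and the gripper clear. I compute the final q and the tin distance.

```bash
python3 - <<'E'
from h import *
f=np.load('w5.npz');g=lambda u,v,z:wz(f,(u+.5)/1.5-.5,(v+.5)/1.5-.5,z)[:2]
h=g(340,371,.155);c=(g(314,373,.092)+g(440,373,.092)+g(377,316,.092)+g(377,430,.092))/4
e=g(408,265,.008)-g(313,297,.008);x=np.array([e[1],-e[0]])/np.hypot(*e);x*=np.sign(x[0]);y=np.array([-x[1],x[0]])
d=h-c;print(h,c,x,d@x*1e3,d@y*1e3,np.arctan2(d@y,-d@x)%(2*np.pi))
for v in((383,465),(447,448)):print('jawtop',(g(*v,.072)-c)@x)
P=pts('top',np.load('top4.npz')['d']);k=lambda u,v:(205+(u-1.5)/4,125+(v-1.5)/4)
for u,v,n in((130,184,'before'),(114,165,'after')):t=onz('top',*k(u,v),.106)[:2];print(n,t,(t-c)@x,(t-c)@y)
E
```

```text
[0.46491972 0.19845966] [0.5090863  0.20980893] [0.99826708 0.05884582] -44.7579038425927 -8.73058455413922 6.090541907405517
jawtop 0.11207782210857216
jawtop 0.11269236203892459
before [0.64645689 0.20809853] 0.13703188744680195 -0.009791124469009937
after [0.67346495 0.2153438 ] 0.16441949133496814 -0.004147725442908221
```

```bash
python3 -c "
from workcell import *
print(sign_off())"
```

```text
the job is handed in; nothing more can be done
None
```

The job is handed in after about 12 s: the crank is at its firm stop (q about 6.05 to 6.1 measured), the tin is upright and nipped against the V rest, the handle is released, and the empty clamp was never touched.

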